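Ready a pipette over the open sample pot

ROBOT

A 6-joint arm with a two-finger parallel gripper is mounted at the origin on the work surface. World frame = base frame: x ahead of the robot, y to its left, z up, the work surface at z = 0. Lengths are in m, angles in rad, forces in N, time in s.
With the tool pointing down it reaches from about 0.35 to 0.975 m from the base axis. Payload 4.9 kg.
Tool frame: the origin (TCP) lies at the very end of the fingers, on their centre line; the grasp point (between the pads) lies 19 mm behind it (ctrl.grasp_offset is the distance from the TCP to the grasp point, in m); z points along the fingers, y is the line along which they close (so a half turn about z gives the same grasp; the last joint's range is limited). The gripper opens to 85 mm and grips with 20 to 120 N. Pads are 22 mm wide; open, the fingers measure 114 mm over their backs; the gripper's body (76 mm by 85 mm) begins 54 mm behind the grasp point. The pads swing forward as they close: fully open they stand 13 mm farther back than shut.
Start: joints at [-1.365, 0.053, 1.613, -0, 1.476, -0.119], TCP at [0.199, -0.592, 0.231] pointing down, gripper open.
Joint ranges: [-3.01, 3.01], [-1.01, 2.22], [0.06, 2.58], [-1.02, 4.17], [0.09, 2.62], [-3.14, 3.14]. Speed limits (rad/s): [2.57, 2.57, 3.14, 3.14, 3.14, 3.14].

INTERFACE

Orientations are given as a rotation vector (axis times angle).
In Python, from station import ctrl, optics gives the robot as it stands.
- The arm moves only by the shell command python3 -m handwheel 'ROWS' [OPENING] [FORCE]. ROWS is JSON, a list of rows, each an object of numbers: "tx", "ty", "tz": the shift along the tool's x, y, z in mm; "roll": the turn about the tool's z in rad. A call has 1 to 12 rows; each row shifts and turns the commanded pose from where the row before left it, along the tool's axes as they then stand; what a row does not reach is not made up. A row lasts 1/12 s, in which the tool goes at most 41.7 mm and 7.16 degrees, less where a joint would pass 70% of its speed; a pose out of reach is approached as far as the arm can. A call with a gripper value outside its range is refused whole. OPENING is the finger opening in mm, from 0 to 85.4, set as the call begins (- or left out, the last holds). The fingers move at their own pace and stop on an object; FORCE is the grip in N (left out, the last holds). Time passes only in rows, so rows that do not move let the fingers close. It gives the time, the measured TCP pose, the force, the opening and the grip force at its end, in the units of the state.
- ctrl.get_obs(): the state, without advancing time (a new reading comes with each control period).
- optics.get_image(name): name is "scene" or "top"; returns (picture, depth): 400x640x3 uint8, red, green, blue; 400x640 float32, m along the optical axis (not along the pixel's ray), 0 where there is no reading.
- optics.camera_params(name): a dict with "mtx" (3x3 intrinsics, pixels), "k1" (the pictures are not rectified: a ray, as slopes to the right and down, at radius r is drawn at 1 + k1 r^2 times it, then the intrinsics apply), "extrinsics" (4x4, takes a point from camera to world coordinates). Camera axes: x right, y down, z forward; pixel columns grow to the right and rows downward; lengths in m; the calibration is good to about 2 mm. A picture is of the moment at which its call begins. camera_params takes no time and is no camera call.
- ctrl.finish_job(): hands the job in; it is judged then, once.
The state is a dict: "t": time; "q": joint angles; "dq": joint speeds; "effort": joint torques, N m; "tool_pos": TCP position; "tool_rot": TCP orientation; "contact_force": force on the tool from outside, world axes, zero at the start; "wrist_torque": the same for the moment, N m; "opening": finger opening in m; "grip_force": force on a finger pad.
Only numpy, scipy, OpenCV 4.12 (cv2) and the standard library are available. Lean on these libraries where they do the work, as an engineer would, in place of code of your own. Each camera call takes 0.05 s, during which the arm holds its last target. There are 200 camera calls.

TASK

Draw the longer of the two pipettes out of its slanted holder, turn it upright with its tip down, and hold it with the tip about 2 cm above the mouth of the one open sample pot, centred over the opening. Finish while still holding it there, steady and raised: do not put it down or let go, do not touch the pot with it, and leave the pot, the short pipette and everything else on the bench where they are.

Things in the scene. Friction and masses are not known exactly. Their poses are not given: they have to be found in the camera images.
- pipette: Longer pipette, white and grey, 238 mm long, about 100 g, loose in one of the holder's two sleeves (which one varies). Origin on its axis at the shoulder; +z along the axis to the push button (18 mm wide, ends at z = 118). Below the shoulder a round shaft 18 mm wide to z = -50, then a cone to the tip at z = -120. Finger hook at z = 89, 12 mm wide, 33 mm out to -x (downwards in the holder).
- pipette_grip (a point): Centre of the longer pipette's handle, on its axis 48 mm above the shoulder. The handle is a 26 x 26 mm square bar from z = 0 to 95 mm of the pipette; its faces look along the pipette's x and y; its y is level in the holder.
- pipette_tip (a point): The point of the longer pipette's tip, on its axis 120 mm below the shoulder; 5 mm wide.
- stand: Holder, fixed. Foot 150 x 180 x 12. Origin on the bench, z up. Two square sleeves at y = -45 and +45 mm, mouths at x = 0, 122 mm up; 30 mm wide, 40 mm long, holes 20 mm square, open below. They lean 50 degrees (pipettes sag to about 53): push button to the holder's -x (about towards the robot), tip to +x. The shoulder rests on the mouth. Draw along the axis: 50 mm frees the shaft, 120 mm the tip.
- short_pipette: The shorter pipette, same look and shaft, handle only 60 mm and push button ending at 83 mm above the shoulder (203 mm over all), in the other sleeve. Origin and axes as for the longer one. To be left alone.
- cup: The open sample pot: white plastic, loose, 60 mm high, mouth 60 mm across outside and about 54 mm inside. Origin at the centre of its underside, z up. One of three pots whose places are swapped; the other two have lids.
- cup_rim (a point): Centre of the open pot's mouth, level with its rim, 60 mm above the bench.
- pot_a: Lidded white sample pot, 66 mm across, 68 mm high, origin at the centre of its underside. To be left alone.
- pot_b: Another lidded pot, same as the first. To be left alone.
- rack: Orange tube rack with capped tubes, 100 x 250 mm, 103 mm high over the caps, origin under its centre, long side along its y. To be left alone.
- tray: Empty shallow steel tray, 140 x 180 x 30 mm, origin under its centre. To be left alone.
- tape: Roll of tape lying flat, 76 mm across, 24 mm high, origin under its centre. To be left alone.
- reagent: White bottle, 66 mm across, 150 mm high, origin under its centre. To be left alone.
- pen: Marker pen lying along its y, about 125 mm long and 13 mm thick, origin under its middle. To be left alone.
- tips: Clear box of cells for tips, 90 x 130 x 50 mm, origin under its centre. To be left alone.
Mind the look-alikes: they are no part of the job. What is shaped like the pipette but yellow is not meant. Leave any blue look-alike of the stand alone.

How it is judged:
By the outcome, as a careful person would: the job done as asked, in the order asked, and still so for the second after the job is handed in, while the arm keeps its last pose, push and grip.
It also fails if it takes over 38 s, if anything falls off the work surface, if the arm or the gripper's body presses on something with over 40 N, if the wrist force passes 120 N, or if a joint passes its speed limit or range.

## Working session

There is one attempt and no reset: what is moved stays moved. The work goes in short steps, Python scripts to look and compute and a shell command to move; the robot and the scene stay as the last step left them, time stands still between calls to the robot, and variables do not carry over. Pictures are saved under pics/ and viewed, at most 10 in all, crops included, and the job is handed in when it is done.

```bash
mkdir -p pics; ls
python3 - <<'E'
from station import ctrl, optics
import cv2, numpy as np
for n in("scene","top"):
    im,d=optics.get_image(n); cv2.imwrite(f"pics/{n}0.png",im[:,:,::-1]); np.savez(f"{n}0.npz",im=im,d=d)
    p=optics.camera_params(n); print(n,p)
o=ctrl.get_obs(); print(o, ctrl.grasp_offset)
E
```

```text
pics
scene {'mtx': array([[437.75268926,   0.        , 323.79566171],
       [  0.        , 437.75268926, 197.85579804],
       [  0.        ,   0.        ,   1.        ]]), 'k1': -0.10947789331480505, 'extrinsics': array([[ 0.82775159,  0.39076665, -0.40265212,  1.03637802],
       [ 0.56107099, -0.56984957,  0.60039221, -0.72947099],
       [ 0.00516211, -0.72289203, -0.69094172,  0.97308707],
       [ 0.        ,  0.        ,  0.        ,  1.        ]])}
top {'mtx': array([[384.64181542,   0.        , 318.0440788 ],
       [  0.        , 384.64181542, 201.45136663],
       [  0.        ,   0.        ,   1.        ]]), 'k1': -0.04802553507034148, 'extrinsics': array([[ 1.82876847e-02, -9.80827248e-01,  1.94019253e-01,
         2.96201394e-01],
       [-9.99832300e-01, -1.77527164e-02,  4.49579050e-03,
        -4.66083950e-03],
       [-9.65225048e-04, -1.94068934e-01, -9.80987419e-01,
         1.15717041e+00],
       [ 0.00000000e+00,  0.00000000e+00,  0.00000000e+00,
         1.00000000e+00]])}
{'t': 0.1, 'q': array([-1.36498906e+00,  5.33289513e-02,  1.61416151e+00,  2.21863882e-05,
        1.47603015e+00, -1.19021514e-01]), 'dq': array([ 0.00089331, -0.00156605, -0.00376625, -0.0005438 ,  0.00035684,
        0.00030986]), 'effort': array([ 1.07635216e-03, -3.94896269e+01, -3.71365571e+01, -6.78033894e-05,
        3.85187828e-03,  1.48995653e-06]), 'tool_pos': array([ 0.19934211, -0.59175273,  0.23015947]), 'tool_rot': array([-3.09834731e+00, -5.07684691e-01,  9.66534524e-05]), 'contact_force': array([-0.18512525,  0.25187442,  0.34057718]), 'wrist_torque': array([0.00627705, 0.02620289, 0.03895159]), 'grip_force': 0.0, 'opening': 0.08540849285361743} 0.0187
```

View pics/scene0.png

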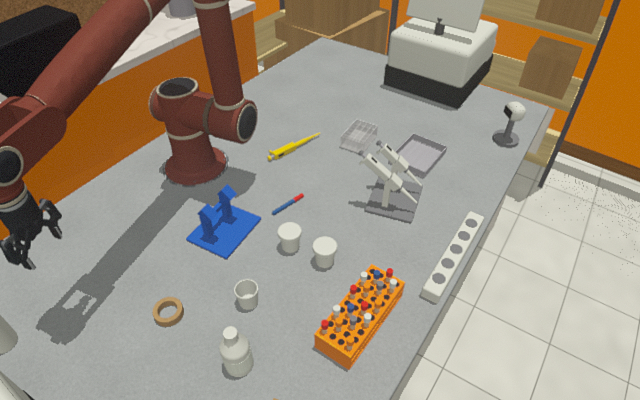

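View pics/top0.png

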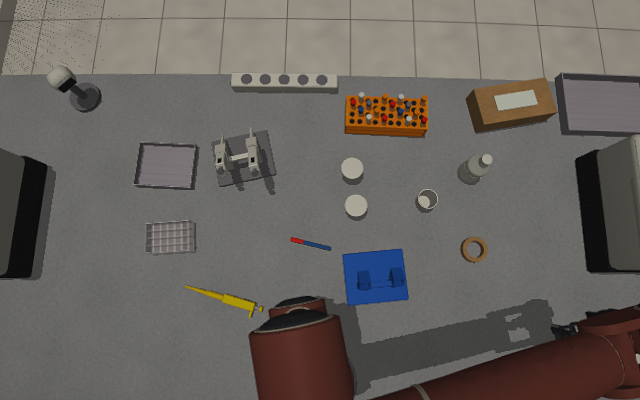

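The scene view shows the stand near (395,185), the open pot at (246,295), and the lidded pots at (289,237) and (324,252). In the top view the stand is at (245,155) and the open pot at (427,200).

```bash
cat > h.py <<'E'
import numpy as np, cv2
from station import ctrl, optics
from scipy.spatial.transform import Rotation as R
def norm(n,uv):
    p=optics.camera_params(n); d=np.array([p['k1'],0,0,0.])
    return cv2.undistortPoints(np.array(uv,float).reshape(-1,1,2),p['mtx'],d)[:,0]
def ray(n,uv):
    E=optics.camera_params(n)['extrinsics']; q=norm(n,uv)
    return E[:3,3],(np.c_[q,np.ones(len(q))])@E[:3,:3].T
def onz(n,uv,z):
    o,d=ray(n,uv); return o+d*((z-o[2])/d[:,2])[:,None]
def tri(a,ua,b,ub):
    o1,d1=ray(a,[ua]);o2,d2=ray(b,[ub]);d1=d1[0];d2=d2[0]
    s=np.linalg.lstsq(np.c_[d1,-d2],o2-o1,rcond=None)[0]
    p,q=o1+s[0]*d1,o2+s[1]*d2
    return (p+q)/2,np.linalg.norm(p-q)
def cloud(n,d):
    h,w=d.shape; u,v=np.meshgrid(np.arange(w),np.arange(h))
    o,r=ray(n,np.c_[u.ravel(),v.ravel()])
    P=o+r*d.ravel()[:,None]; P[d.ravel()==0]=np.nan
    return P.reshape(h,w,3)
E
python3 - <<'E'
from h import *
S=np.load('scene0.npz');T=np.load('top0.npz')
a=cv2.resize(S['im'][120:230,340:440],None,fx=5,fy=5,interpolation=cv2.INTER_CUBIC)
b=cv2.resize(T['im'][120:200,200:280],None,fx=7,fy=7,interpolation=cv2.INTER_CUBIC)[:550]
b=np.vstack([b,np.zeros((0,560,3),np.uint8)])
cv2.imwrite('pics/cs.png',a[:,:,::-1]);cv2.imwrite('pics/ct.png',b[:,:,::-1])
for n,Z in(('scene',S),('top',T)):
    P=cloud(n,Z['d']); im=Z['im'].astype(int)
    box=(slice(110,235),slice(335,445)) if n=='scene' else (slice(115,200),slice(200,285))
    p=P[box].reshape(-1,3); 
    m=p[:,2]>.1; print(n,m.sum(),np.nanmin(p[m],0),np.nanmax(p[m],0))
    for t in (.13,.15,.17,.19,.21,.23,.25,.27,.29):
        q=p[abs(p[:,2]-t)<.01]
        for lab in ((q[:,1]>.0),):
            q2=q; 
            if len(q2)>2:
                c=np.median(q2[:,1]);k=np.sort(q2[:,1]);print(t,len(q2),np.round(q2.mean(0),3),'y',k[0].round(3),k[-1].round(3))
    # cup
    box=(slice(270,315),slice(228,265)) if n=='scene' else (slice(185,215),slice(412,442))
    p=P[box].reshape(-1,3); r=p[(p[:,2]>.05)&(p[:,2]<.07)]
    print('cup rim',r.min(0),r.max(0),(r.min(0)+r.max(0))/2)
E
```

```text
scene 974 [0.55611248 0.15970759 0.10005368] [0.69144283 0.30320613 0.19928776]
0.13 268 [0.641 0.227 0.13 ] y 0.17 0.297
0.15 233 [0.613 0.214 0.15 ] y 0.162 0.283
0.17 187 [0.593 0.204 0.169] y 0.16 0.277
0.19 77 [0.577 0.171 0.187] y 0.16 0.19
cup rim [ 0.4958539  -0.34668766  0.05009167] [ 0.55788257 -0.28807273  0.06504338] [ 0.52686824 -0.3173802   0.05756752]
top 765 [0.55212264 0.15738935 0.10020464] [0.69195096 0.30019116 0.19965928]
0.13 192 [0.644 0.233 0.13 ] y 0.169 0.293
0.15 170 [0.613 0.225 0.151] y 0.16 0.285
0.17 197 [0.59  0.223 0.17 ] y 0.158 0.281
0.19 106 [0.574 0.17  0.187] y 0.157 0.266
cup rim [ 0.49857555 -0.34804112  0.05028628] [ 0.55705908 -0.28894957  0.06512559] [ 0.52781731 -0.31849534  0.05770594]
```

View pics/cs.png

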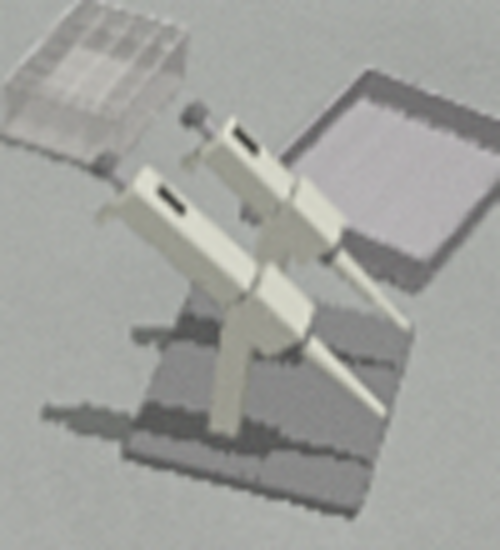

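View pics/ct.png

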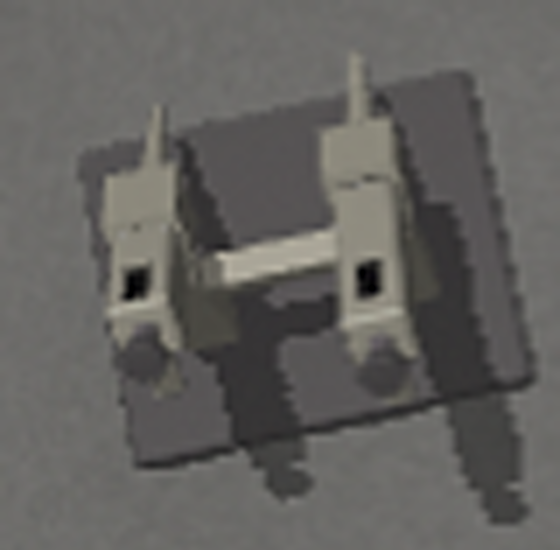

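The longer pipette is in the right-hand sleeve in the top view (smaller y). The moves only roll the tool about its own vertical axis. So I'll grip high on the handle, draw it out, and turn it upright by pivoting it in the pads with its tip against the fixed sleeve mouth.

Run:
```python
from h import *
S=np.load('scene0.npz');T=np.load('top0.npz')
s=lambda x,y:((x+.5)/5-.5+340,(y+.5)/5-.5+120)
t=lambda x,y:((x+.5)/7-.5+200,(y+.5)/7-.5+120)
tip,e1=tri('scene',s(384,414),'top',t(355,55))
but,e2=tri('scene',s(104,164),'top',t(383,368))
L=but-tip; print('tip',tip,e1,'button',but,e2,'len',np.linalg.norm(L))
# top face: black window corner + shoulder seam on top face
win,e3=tri('scene',s(172,200),'top',t(369,278)); print('window',win,e3)
# cloud of long one's top face
for n,Z in(('scene',S),('top',T)):
    P=cloud(n,Z['d']).reshape(-1,3)
    A=L/np.linalg.norm(L); w=(P-tip); al=w@A; rad=np.linalg.norm(w-al[:,None]*A,axis=1)
    m=(rad<.03)&(al>.13)&(al<.205); q=P[m]
    yh=np.cross(A,[0,0,1]);yh/=np.linalg.norm(yh);nh=np.cross(yh,A); 
    if nh[2]<0: nh=-nh
    h=(q-tip)@nh; l=(q-tip)@yh
    k=h>np.percentile(h,70)-.006
    c=q[k].mean(0);u,sv,vt=np.linalg.svd(q[k]-c);nn=vt[2]*np.sign(vt[2][2])
    print(n,m.sum(),'topface c',c,'n',nn,'tilt',np.degrees(np.arccos(nn[2])),'az',np.degrees(np.arctan2(nn[1],nn[0])),'lat',np.percentile(l,[2,50,98]),'h',np.percentile(h,[5,50,90]),'elev',np.degrees(np.arcsin(A[2])))
    for lo in(.13,.15,.17,.19):
        b=(al[m]>lo)&(al[m]<lo+.02)&k; print('  ',lo,l[b].min().round(4),l[b].max().round(4),h[b].mean().round(4))
A=L/np.linalg.norm(L); print('az',np.degrees(np.arctan2(-A[1],-A[0])),'tilt from vert',np.degrees(np.arccos(A[2])))
print('shoulder',tip+.12*A,'grip76',tip+.196*A, but-.042*A)
```

```text
tip [0.74207312 0.21208459 0.05235847] 0.0014903846838201884 button [0.56181419 0.16706786 0.19237149] 0.00027566776446208343 len 0.23264444076892807
window [0.60197358 0.17748302 0.17678342] 0.0016161038000399957
scene 282 topface c [0.61777312 0.18004363 0.16110857] n [0.60054196 0.04094049 0.79854444] tilt 37.008669085625954 az 3.8999666742941845 lat [-0.01256033 -0.00758732  0.01415898] h [-0.01062723  0.00757839  0.01183763] elev 37.00126662232767
   0.13 -0.0131 0.0151 0.0097
   0.15 -0.0121 0.018 0.0098
   0.17 -0.0122 0.018 0.0092
   0.19 -0.0118 0.0164 0.0097
top 165 topface c [0.61707772 0.17974532 0.16234636] n [0.58262647 0.1251875  0.80304078] tilt 36.57853566421746 az 12.126624136260244 lat [-0.01359976 -0.00219348  0.011446  ] h [-0.0007964   0.01001566  0.01170085] elev 37.00126662232767
   0.13 -0.0127 0.01 0.0106
   0.15 -0.0137 0.0115 0.0099
   0.17 -0.0131 0.0128 0.01
   0.19 -0.0132 0.01 0.0101
az 14.021883572813596 tilt from vert 52.99873337767233
shoulder [0.64909401 0.18886457 0.12457839] grip76 [0.59020725 0.17415856 0.17031767] [0.59435687 0.17519486 0.16709452]
```

Length is 233 mm against 238, tilt is 53.0°, and the shoulder is 125 mm up, all consistent. The grip point at pipette z = 76 mm lies near (0.592, 0.174, 0.167) with axis azimuth about 13°. Now the approach.

```bash
R='{"tx":25.7,"ty":-25,"tz":-3}'; python3 -m handwheel '[{"tx":25.7,"ty":-25,"tz":-3},{"tx":25.7,"ty":-25,"tz":-3},{"tx":25.7,"ty":-25,"tz":-3},{"tx":25.7,"ty":-25,"tz":-3},{"tx":25.7,"ty":-25,"tz":-3},{"tx":25.7,"ty":-25,"tz":-3},{"tx":25.7,"ty":-25,"tz":-3},{"tx":25.7,"ty":-25,"tz":-3},{"tx":25.7,"ty":-25,"tz":-3},{"tx":25.7,"ty":-25,"tz":-3},{"tx":25.7,"ty":-25,"tz":-3},{"tx":25.7,"ty":-25,"tz":-3}]' 60 60
python3 -m handwheel '[{"tx":25.7,"ty":-25},{"tx":25.7,"ty":-25},{"tx":25.7,"ty":-25},{"tx":25.7,"ty":-25},{"tx":25.7,"ty":-25},{"tx":25.7,"ty":-25},{"tx":25.7,"ty":-25},{"tx":25.7,"ty":-25},{"tx":25.7,"ty":-25},{"tx":15,"ty":-15},{"roll":0.098},{}]'
```

```text
$[0]: bad value
$[0]: bad value
```

```bash
python3 -m handwheel '[{"tx":25.7,"ty":-25,"tz":-3,"roll":0}]' 60 60; python3 -m handwheel --help | head -20
```

```text
t: 0.18
tool_pos: [0.2136, -0.5625, 0.2322]
tool_rot: [-3.1, -0.501, 0.003]
contact_force: [0.9, 0.8, 0.6]
opening: 0.0757
grip_force: 0.0invalid input: not JSON, or not a number
```

```bash
python3 -m handwheel '[{"tx":25.7,"ty":-25,"tz":-3,"roll":0},{"tx":25.7,"ty":-25,"tz":-3,"roll":0},{"tx":25.7,"ty":-25,"tz":-3,"roll":0},{"tx":25.7,"ty":-25,"tz":-3,"roll":0},{"tx":25.7,"ty":-25,"tz":-3,"roll":0},{"tx":25.7,"ty":-25,"tz":-3,"roll":0},{"tx":25.7,"ty":-25,"tz":-3,"roll":0},{"tx":25.7,"ty":-25,"tz":-3,"roll":0},{"tx":25.7,"ty":-25,"tz":-3,"roll":0},{"tx":25.7,"ty":-25,"tz":-3,"roll":0},{"tx":25.7,"ty":-25,"tz":-3,"roll":0}]'
python3 -m handwheel '[{"tx":25.7,"ty":-25,"tz":0,"roll":0},{"tx":25.7,"ty":-25,"tz":0,"roll":0},{"tx":25.7,"ty":-25,"tz":0,"roll":0},{"tx":25.7,"ty":-25,"tz":0,"roll":0},{"tx":25.7,"ty":-25,"tz":0,"roll":0},{"tx":25.7,"ty":-25,"tz":0,"roll":0},{"tx":25.7,"ty":-25,"tz":0,"roll":0},{"tx":25.7,"ty":-25,"tz":0,"roll":0},{"tx":25.7,"ty":-25,"tz":0,"roll":0},{"tx":15,"ty":-15,"tz":0,"roll":0},{"tx":0,"ty":0,"tz":0,"roll":0.098},{"tx":0,"ty":0,"tz":0,"roll":0}]'
```

```text
t: 1.1
tool_pos: [0.3962, -0.2078, 0.267]
tool_rot: [-3.1, -0.507, 0.0]
contact_force: [0.2, -0.2, -0.7]
opening: 0.06
grip_force: 0.0
t: 2.1
tool_pos: [0.5527, 0.0978, 0.2664]
tool_rot: [-3.121, -0.357, 0.003]
contact_force: [-1.1, -0.5, 0.4]
opening: 0.0599
grip_force: 0.0
```

```bash
python3 -m handwheel '[{"tx":18.5,"ty":-21.8,"tz":0,"roll":0},{"tx":18.5,"ty":-21.8,"tz":0,"roll":0},{"tx":18.5,"ty":-21.8,"tz":0,"roll":0},{"tx":0,"ty":0,"tz":0,"roll":0},{"tx":0,"ty":0,"tz":20,"roll":0},{"tx":0,"ty":0,"tz":20,"roll":0},{"tx":0,"ty":0,"tz":20,"roll":0},{"tx":0,"ty":0,"tz":20,"roll":0},{"tx":0,"ty":0,"tz":20,"roll":0},{"tx":0,"ty":0,"tz":18,"roll":0},{"tx":0,"ty":0,"tz":0,"roll":0},{"tx":0,"ty":0,"tz":0,"roll":0}]'
python3 - <<'E'
from h import *
a=optics.get_image('scene')[0][90:220,320:440];b=optics.get_image('top')[0][110:210,190:290]
v=np.hstack([cv2.resize(a,(400,433),interpolation=2),cv2.resize(b,(400,433)if 0 else (400,433),interpolation=2)])
cv2.imwrite('pics/pre.png',v[:,:,::-1])
E
```

```text
t: 3.1
tool_pos: [0.5911, 0.1717, 0.148]
tool_rot: [3.121, 0.356, -0.005]
contact_force: [0.5, 0.8, -0.2]
opening: 0.0601
grip_force: 0.0
```

View pics/pre.png

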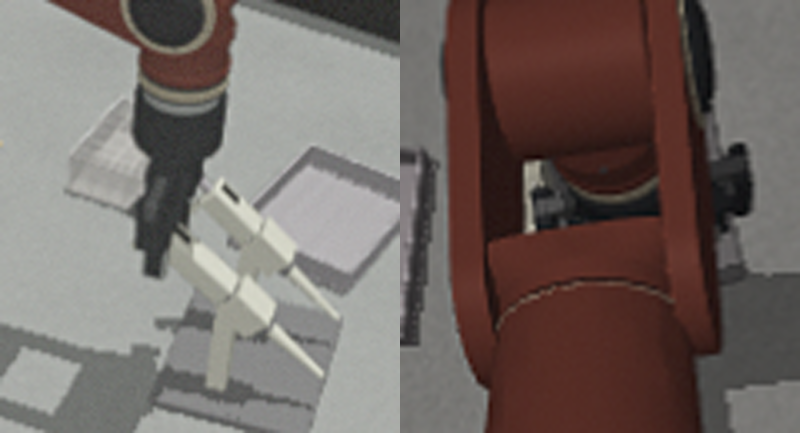

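The fingers straddle the handle's upper end (scene crop, (160,240)) and the short pipette is clear. Closing now.

```bash
python3 -m handwheel '[{"tx":0.4,"ty":-2,"tz":0,"roll":0},{"tx":0,"ty":0,"tz":0,"roll":0},{"tx":0,"ty":0,"tz":0,"roll":0},{"tx":0,"ty":0,"tz":0,"roll":0},{"tx":0,"ty":0,"tz":0,"roll":0},{"tx":0,"ty":0,"tz":0,"roll":0},{"tx":0,"ty":0,"tz":0,"roll":0},{"tx":0,"ty":0,"tz":0,"roll":0}]' 15 50
```

```text
t: 3.87
tool_pos: [0.5925, 0.1753, 0.1506]
tool_rot: [-3.12, -0.356, -0.002]
contact_force: [-2.6, 2.0, 4.7]
opening: 0.0256
grip_force: 49.4
```

```bash
python3 -m handwheel '[{"tx":-3.9,"ty":0,"tz":-3.1,"roll":0},{"tx":-7.9,"ty":0,"tz":-6.1,"roll":0},{"tx":-7.9,"ty":0,"tz":-6.1,"roll":0},{"tx":-7.9,"ty":0,"tz":-6.1,"roll":0},{"tx":-7.9,"ty":0,"tz":-6.1,"roll":0},{"tx":-7.9,"ty":0,"tz":-6.1,"roll":0},{"tx":0,"ty":0,"tz":0,"roll":0}]'
python3 -m handwheel '[{"tx":-7.9,"ty":0,"tz":-6.1,"roll":0},{"tx":-7.9,"ty":0,"tz":-6.1,"roll":0},{"tx":-7.9,"ty":0,"tz":-6.1,"roll":0},{"tx":-7.9,"ty":0,"tz":-6.1,"roll":0},{"tx":0,"ty":0,"tz":0,"roll":0}]'
python3 - <<'E'
from h import *
a,d=optics.get_image('scene');np.savez('s1.npz',im=a,d=d)
a=a[90:220,310:440];
cv2.imwrite('pics/dr.png',cv2.resize(a,(520,520),interpolation=2)[:,:,::-1])
E
```

```text
t: 4.45
tool_pos: [0.5486, 0.1642, 0.184]
tool_rot: [3.12, 0.355, -0.001]
contact_force: [0.5, -0.8, -1.7]
opening: 0.0252
grip_force: 49.0
t: 4.87
tool_pos: [0.5185, 0.1577, 0.2092]
tool_rot: [3.121, 0.355, 0.003]
contact_force: [0.2, 0.3, -1.6]
opening: 0.0253
grip_force: 49.0
```

View pics/dr.png

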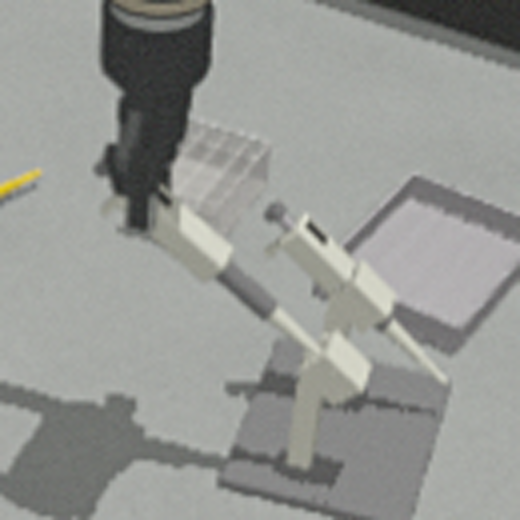

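Drawn about 96 mm, with the handle still square in the pads and the tip still inside the sleeve mouth at crop (325,350). Next I'll draw 13 mm more, ease the grip to 20 N and start the arc about the tip.

```bash
python3 -m handwheel '[{"tx":-5.1,"ty":0,"tz":-4,"roll":0},{"tx":-5.1,"ty":0,"tz":-4,"roll":0},{"tx":0,"ty":0,"tz":0,"roll":0},{"tx":0,"ty":0,"tz":0,"roll":0}]' - 20
python3 -m handwheel '[{"tx":6.6,"ty":0,"tz":-7.8,"roll":0},{"tx":6.6,"ty":0,"tz":-7.8,"roll":0},{"tx":7.4,"ty":0,"tz":-7.1,"roll":0},{"tx":7.4,"ty":0,"tz":-7.1,"roll":0},{"tx":8.1,"ty":0,"tz":-6.3,"roll":0},{"tx":8.1,"ty":0,"tz":-6.3,"roll":0},{"tx":0,"ty":0,"tz":0,"roll":0}]'
python3 - <<'E'
from h import *
a,d=optics.get_image('scene');np.savez('s2.npz',im=a,d=d)
a=a[70:200,320:450];
cv2.imwrite('pics/pv.png',cv2.resize(a,(520,520),interpolation=2)[:,:,::-1])
E
```

```text
t: 5.25
tool_pos: [0.5092, 0.1556, 0.2156]
tool_rot: [-3.121, -0.355, -0.001]
contact_force: [0.1, 0.2, -2.2]
opening: 0.0255
grip_force: 48.8
t: 5.83
tool_pos: [0.5542, 0.1658, 0.2596]
tool_rot: [-3.121, -0.355, -0.004]
contact_force: [-2.1, -0.4, -0.9]
opening: 0.0253
grip_force: 46.5
```

View pics/pv.png

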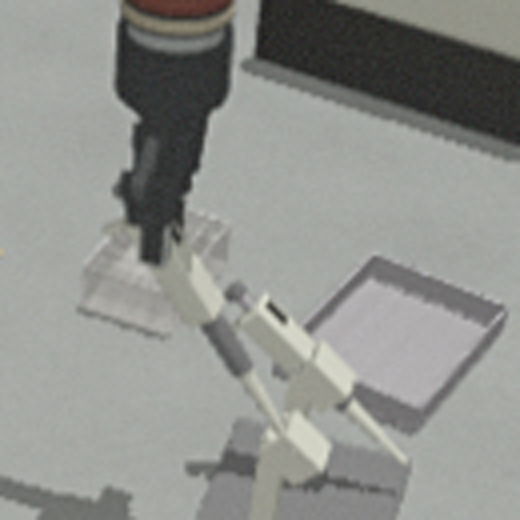

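It is pivoting cleanly in the pads: the handle at crop (195,290) is now steeper, the tip is still in the mouth at (285,430), and the contact force is about 2 N. I'll continue the arc.

```bash
python3 -m handwheel '[{"tx":8.7,"ty":0,"tz":-5.5,"roll":0},{"tx":8.7,"ty":0,"tz":-5.5,"roll":0},{"tx":9.2,"ty":0,"tz":-4.5,"roll":0},{"tx":9.2,"ty":0,"tz":-4.5,"roll":0},{"tx":9.6,"ty":0,"tz":-3.5,"roll":0},{"tx":9.6,"ty":0,"tz":-3.5,"roll":0},{"tx":9.9,"ty":0,"tz":-2.5,"roll":0},{"tx":9.9,"ty":0,"tz":-2.5,"roll":0},{"tx":0,"ty":0,"tz":0,"roll":0}]' 15 20
cat >> h.py <<'E'
def pip(name='x',view=True):
    "axis of held pipette from the depth cloud: bright points near below the grasp"
    o=ctrl.get_obs(); t=o['tool_pos']; Rm=R.from_rotvec(o['tool_rot']).as_matrix()
    out=[]
    for n in('scene','top'):
        im,d=optics.get_image(n); np.savez(f'{name}_{n}.npz',im=im,d=d,t=t,R=Rm)
        P=cloud(n,d).reshape(-1,3); q=(P-t)@Rm   # tool coords
        m=(abs(q[:,1])<.02)&(q[:,2]>.012)&(q[:,2]<.2)&(abs(q[:,0])<.15)
        print(n,m.sum())
        for lo in np.arange(.012,.2,.016):
            b=m&(q[:,2]>=lo)&(q[:,2]<lo+.016)
            if b.sum()>2: print('  z%.3f n%d x %.4f..%.4f y %.4f..%.4f'%(q[b,2].mean(),b.sum(),*np.percentile(q[b,0],[2,98]),*np.percentile(q[b,1],[2,98])))
E
python3 - <<'E'
from h import *
pip('p1')
E
```

```text
t: 6.63
tool_pos: [0.6259, 0.1824, 0.2894]
tool_rot: [3.121, 0.355, -0.0]
contact_force: [-1.8, -0.4, -1.7]
opening: 0.0253
grip_force: 48.6
scene 502
  z0.020 n60 x -0.0112..0.0148 y -0.0028..0.0170
  z0.036 n57 x -0.0085..0.0184 y -0.0063..0.0180
  z0.051 n35 x -0.0050..0.0193 y -0.0061..0.0178
  z0.068 n29 x 0.0039..0.0206 y 0.0019..0.0142
  z0.085 n28 x 0.0065..0.0231 y 0.0014..0.0093
  z0.099 n25 x 0.0098..0.0256 y 0.0008..0.0117
  z0.116 n17 x 0.0143..0.0265 y 0.0015..0.0075
  z0.131 n14 x 0.0189..0.0279 y 0.0009..0.0064
  z0.149 n13 x 0.0229..0.0358 y -0.0078..0.0104
  z0.164 n92 x 0.0209..0.0558 y -0.0180..0.0130
  z0.179 n93 x 0.0160..0.0644 y -0.0176..0.0138
  z0.195 n39 x 0.0170..0.0522 y 0.0014..0.0117
top 11
  z0.177 n4 x 0.0185..0.0269 y 0.0128..0.0144
  z0.193 n7 x 0.0166..0.0526 y 0.0095..0.0144
```

```bash
python3 -m handwheel '[{"tx":9,"ty":0,"tz":-1.5,"roll":0},{"tx":9,"ty":0,"tz":-1.2,"roll":0},{"tx":9,"ty":0,"tz":-0.7,"roll":0},{"tx":9,"ty":0,"tz":-0.2,"roll":0},{"tx":0,"ty":0,"tz":0,"roll":0}]'
python3 - <<'E'
from h import *
pip('p2')
E
```

```text
t: 7.15
tool_pos: [0.6616, 0.1907, 0.293]
tool_rot: [-3.121, -0.355, -0.001]
contact_force: [-1.5, -0.2, -2.0]
opening: 0.0254
grip_force: 49.8
scene 471
  z0.020 n51 x -0.0198..0.0055 y -0.0033..0.0167
  z0.036 n48 x -0.0203..0.0052 y -0.0008..0.0173
  z0.050 n34 x -0.0184..0.0054 y -0.0020..0.0167
  z0.069 n29 x -0.0158..0.0008 y 0.0024..0.0116
  z0.084 n28 x -0.0141..0.0009 y 0.0021..0.0131
  z0.099 n24 x -0.0164..0.0005 y 0.0001..0.0117
  z0.116 n15 x -0.0115..-0.0021 y 0.0009..0.0069
  z0.133 n16 x -0.0127..-0.0032 y 0.0001..0.0080
  z0.148 n11 x -0.0117..-0.0041 y 0.0010..0.0053
  z0.165 n70 x -0.0100..0.0137 y -0.0175..0.0128
  z0.180 n111 x -0.0205..0.0278 y -0.0179..0.0137
  z0.195 n34 x -0.0196..0.0211 y 0.0051..0.0151
top 181
  z0.072 n3 x -0.0165..-0.0154 y 0.0020..0.0064
  z0.083 n13 x -0.0167..-0.0125 y -0.0002..0.0103
  z0.097 n12 x -0.0173..-0.0101 y -0.0019..0.0121
  z0.118 n6 x -0.0146..-0.0109 y -0.0006..0.0081
  z0.132 n7 x -0.0126..-0.0094 y 0.0008..0.0086
  z0.149 n4 x -0.0127..-0.0100 y 0.0035..0.0076
  z0.165 n40 x -0.0104..0.0130 y -0.0121..0.0142
  z0.180 n66 x -0.0207..0.0260 y -0.0124..0.0144
  z0.195 n30 x -0.0210..0.0112 y -0.0103..0.0142
```

Nearly upright (the axis stays near x = -7 mm in tool axes all along). I'll firm the grip, lift clear and check the tilt in free air.

```bash
python3 -m handwheel '[{"tx":0,"ty":0,"tz":-8,"roll":0},{"tx":0,"ty":0,"tz":-12,"roll":0},{"tx":0,"ty":0,"tz":-15,"roll":0},{"tx":0,"ty":0,"tz":-15,"roll":0},{"tx":0,"ty":0,"tz":0,"roll":0},{"tx":0,"ty":0,"tz":0,"roll":0},{"tx":0,"ty":0,"tz":0,"roll":0}]' 15 60
python3 - <<'E'
from h import *
pip('p3')
im=np.load('p3_scene.npz')['im'][40:200,330:450]
cv2.imwrite('pics/up.png',cv2.resize(im,(450,600),interpolation=2)[:,:,::-1])
E
```

```text
t: 7.83
tool_pos: [0.6602, 0.1904, 0.3438]
tool_rot: [-3.121, -0.356, -0.001]
contact_force: [-0.1, -0.3, -1.2]
opening: 0.0254
grip_force: 59.6
scene 293
  z0.020 n55 x -0.0185..0.0058 y -0.0034..0.0158
  z0.036 n54 x -0.0194..0.0056 y -0.0011..0.0165
  z0.050 n33 x -0.0175..0.0052 y 0.0015..0.0167
  z0.068 n35 x -0.0152..0.0016 y 0.0018..0.0119
  z0.085 n34 x -0.0154..0.0017 y 0.0014..0.0137
  z0.099 n26 x -0.0133..0.0022 y 0.0020..0.0122
  z0.116 n18 x -0.0123..-0.0011 y 0.0015..0.0121
  z0.131 n17 x -0.0112..-0.0020 y 0.0012..0.0087
  z0.147 n12 x -0.0093..-0.0030 y -0.0006..0.0074
  z0.163 n8 x -0.0079..-0.0042 y -0.0008..0.0075
top 76
  z0.049 n8 x -0.0218..-0.0198 y 0.0017..0.0132
  z0.071 n10 x -0.0176..-0.0142 y -0.0009..0.0087
  z0.084 n19 x -0.0174..-0.0079 y -0.0023..0.0124
  z0.099 n14 x -0.0175..-0.0099 y -0.0026..0.0121
  z0.118 n6 x -0.0134..-0.0106 y 0.0002..0.0091
  z0.133 n8 x -0.0126..-0.0083 y 0.0014..0.0085
  z0.148 n5 x -0.0107..-0.0094 y 0.0010..0.0065
  z0.164 n6 x -0.0103..-0.0058 y 0.0017..0.0068
```

View pics/up.png

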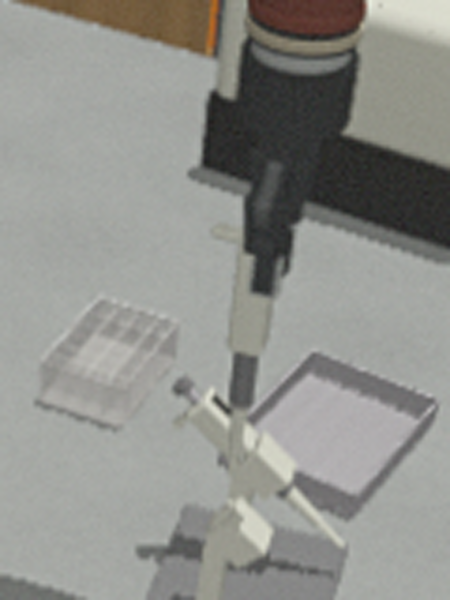

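Upright to within about 0.5° in free air, with the tip at tool x ≈ -6 mm and about 175 mm below the TCP. I'll carry it to the pot at the present height, where the tip at 0.17 m clears everything on the way.

```bash
python3 -m handwheel '[{"tx":-5,"ty":9.7,"tz":0,"roll":0},{"tx":-9.9,"ty":19.4,"tz":0,"roll":0},{"tx":-9.9,"ty":19.4,"tz":0,"roll":0},{"tx":-9.9,"ty":19.4,"tz":0,"roll":0},{"tx":-9.9,"ty":19.4,"tz":0,"roll":0},{"tx":-9.9,"ty":19.4,"tz":0,"roll":0},{"tx":-9.9,"ty":19.4,"tz":0,"roll":0},{"tx":-9.9,"ty":19.4,"tz":0,"roll":0},{"tx":-9.9,"ty":19.4,"tz":0,"roll":0},{"tx":-9.9,"ty":19.4,"tz":0,"roll":0},{"tx":-9.9,"ty":19.4,"tz":0,"roll":0},{"tx":-9.9,"ty":19.4,"tz":0,"roll":0}]' && python3 -m handwheel '[{"tx":-9.9,"ty":19.4,"tz":0,"roll":0},{"tx":-9.9,"ty":19.4,"tz":0,"roll":0},{"tx":-9.9,"ty":19.4,"tz":0,"roll":0},{"tx":-9.9,"ty":19.4,"tz":0,"roll":0},{"tx":-9.9,"ty":19.4,"tz":0,"roll":0},{"tx":-9.9,"ty":19.4,"tz":0,"roll":0},{"tx":-9.9,"ty":19.4,"tz":0,"roll":0},{"tx":-9.9,"ty":19.4,"tz":0,"roll":0},{"tx":-9.9,"ty":19.4,"tz":0,"roll":0},{"tx":-9.9,"ty":19.4,"tz":0,"roll":0},{"tx":-9.9,"ty":19.4,"tz":0,"roll":0},{"tx":-7,"ty":14,"tz":0,"roll":0}]' && python3 -m handwheel '[{"tx":-4,"ty":9,"tz":0,"roll":0},{"tx":0,"ty":0,"tz":0,"roll":0},{"tx":0,"ty":0,"tz":0,"roll":0},{"tx":0,"ty":0,"tz":0,"roll":0}]'
python3 - <<'E'
from h import *
pip('p4')
for n in('scene','top'):
    Z=np.load(f'p4_{n}.npz'); P=cloud(n,Z['d']).reshape(-1,3)
    q=(P-Z['t'])@Z['R']; m=(abs(q[:,1])<.015)&(q[:,2]>.1)&(q[:,2]<.22)&(abs(q[:,0]+.006)<.02); print(n,'lowest',np.sort(q[m,2])[-5:])
    if n=='scene':
        r=P[(P[:,2]>.053)&(P[:,2]<.066)&(np.hypot(P[:,0]-.527,P[:,1]+.318)<.045)]; print('rim',len(r),(r.min(0)+r.max(0))/2,r.max(0)-r.min(0))
im=np.load('p4_scene.npz')['im'][130:330,160:340]
cv2.imwrite('pics/cup.png',cv2.resize(im,(540,600),interpolation=2)[:,:,::-1])
E
```

```text
t: 8.93
tool_pos: [0.5983, -0.0542, 0.3425]
tool_rot: [-3.121, -0.355, 0.002]
contact_force: [0.7, 0.2, -0.7]
opening: 0.0251
grip_force: 59.7
t: 9.93
tool_pos: [0.5361, -0.3021, 0.3424]
tool_rot: [-3.121, -0.353, 0.002]
contact_force: [-0.2, 0.2, -1.3]
opening: 0.0251
grip_force: 59.7
t: 10.27
tool_pos: [0.5359, -0.3091, 0.3432]
tool_rot: [-3.121, -0.357, -0.0]
contact_force: [0.2, -0.8, -1.8]
opening: 0.0252
grip_force: 59.7
scene 409
  z0.020 n88 x -0.0186..0.0052 y -0.0101..0.0140
  z0.035 n85 x -0.0188..0.0057 y -0.0100..0.0138
  z0.049 n48 x -0.0188..0.0056 y -0.0096..0.0134
  z0.068 n41 x -0.0121..0.0019 y -0.0032..0.0095
  z0.084 n41 x -0.0138..0.0023 y -0.0030..0.0099
  z0.099 n36 x -0.0114..0.0021 y -0.0038..0.0090
  z0.117 n23 x -0.0100..-0.0007 y -0.0037..0.0071
  z0.132 n21 x -0.0100..-0.0019 y -0.0013..0.0062
  z0.148 n14 x -0.0093..-0.0024 y -0.0002..0.0043
  z0.163 n11 x -0.0073..-0.0033 y -0.0007..0.0049
top 0
scene lowest [0.16333698 0.16502678 0.16952442 0.17026707 0.17299736]
rim 143 [ 0.52726411 -0.31790609  0.05865661] [0.06030484 0.05897816 0.01104814]
top lowest []
```

View pics/cup.png

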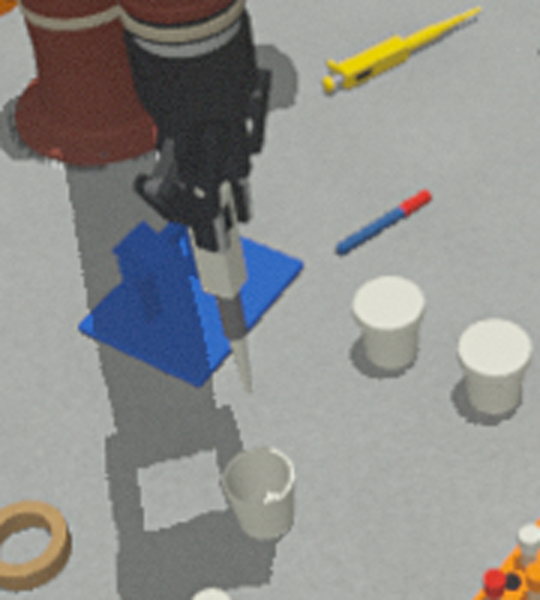

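The scene shows the upright pipette with its tip at crop (248,392), just beside and above the open pot at (260,475). The pot has not moved and the rim is measured again at (0.527, -0.318). Now centre it and go down.

```bash
python3 -m handwheel '[{"tx":-2.5,"ty":3.4,"tz":0,"roll":0},{"tx":-2.4,"ty":3.4,"tz":0,"roll":0},{"tx":0,"ty":0,"tz":10,"roll":0},{"tx":0,"ty":0,"tz":15,"roll":0},{"tx":0,"ty":0,"tz":15,"roll":0},{"tx":0,"ty":0,"tz":15,"roll":0},{"tx":0,"ty":0,"tz":15,"roll":0},{"tx":0,"ty":0,"tz":10,"roll":0},{"tx":0,"ty":0,"tz":5,"roll":0},{"tx":0,"ty":0,"tz":0,"roll":0},{"tx":0,"ty":0,"tz":0,"roll":0},{"tx":0,"ty":0,"tz":0,"roll":0}]'
python3 - <<'E'
from h import *
pip('p5')
Z=np.load('p5_scene.npz'); P=cloud('scene',Z['d']).reshape(-1,3)
m=(np.hypot(P[:,0]-.527,P[:,1]+.318)<.018)&(P[:,2]>.066)&(P[:,2]<.12)
q=P[m]; q=q[np.argsort(q[:,2])]; print(np.round(q[:12],4)); tip=Z['t']+Z['R']@[-.0055,.0005,.175]; print('tip model',tip)
p=optics.camera_params('scene');Ei=np.linalg.inv(p['extrinsics'])
for x in(tip,[.5273,-.318,.06]): print(cv2.projectPoints(np.array([x],float),Ei[:3,:3],Ei[:3,3],p['mtx'],np.array([p['k1'],0,0,0.]))[0].ravel())
im=Z['im'][230:320,205:295]
cv2.imwrite('pics/fin.png',cv2.resize(im,(540,540),interpolation=2)[:,:,::-1])
E
```

```text
t: 11.37
tool_pos: [0.5329, -0.318, 0.2595]
tool_rot: [3.12, 0.355, 0.002]
contact_force: [0.5, -0.3, -0.3]
opening: 0.0251
grip_force: 59.8
scene 371
  z0.020 n77 x -0.0192..0.0054 y -0.0088..0.0144
  z0.036 n69 x -0.0185..0.0058 y -0.0097..0.0143
  z0.048 n37 x -0.0191..0.0051 y -0.0112..0.0143
  z0.068 n34 x -0.0124..0.0012 y -0.0018..0.0104
  z0.084 n35 x -0.0119..0.0016 y -0.0026..0.0097
  z0.099 n27 x -0.0118..0.0020 y -0.0021..0.0099
  z0.116 n21 x -0.0099..-0.0014 y -0.0017..0.0069
  z0.132 n17 x -0.0091..-0.0016 y -0.0004..0.0068
  z0.149 n12 x -0.0095..-0.0026 y 0.0008..0.0052
  z0.164 n11 x -0.0077..-0.0030 y -0.0004..0.0040
  z0.198 n30 x -0.0342..0.0245 y -0.0171..0.0187
top 8
  z0.197 n8 x 0.0178..0.0233 y -0.0127..0.0133
[[ 0.5263 -0.3218  0.0839]
 [ 0.5305 -0.3222  0.0877]
 [ 0.5287 -0.32    0.0879]
 [ 0.5281 -0.3226  0.0903]
 [ 0.5287 -0.3187  0.0947]
 [ 0.5267 -0.3238  0.0948]
 [ 0.5309 -0.3212  0.0952]
 [ 0.5295 -0.323   0.0962]
 [ 0.5262 -0.3228  0.0974]
 [ 0.5288 -0.3219  0.0984]
 [ 0.5297 -0.3189  0.0999]
 [ 0.5293 -0.3216  0.1026]]
tip model [ 0.52791269 -0.31988844  0.08451704]
[243.98090111 283.61937807]
[245.5324347  288.71275739]
```

View pics/fin.png

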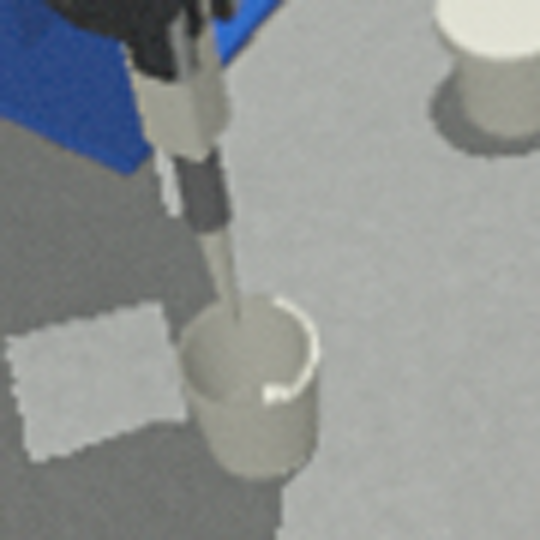

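The tip shows at (244.7, 283.7), within a pixel of the predicted place. It is about 24 mm above the rim and 2 mm off centre. One last trim, then settle and hand in if steady.

```bash
python3 -m handwheel '[{"tx":0,"ty":-1.8,"tz":2,"roll":0},{"tx":0,"ty":0,"tz":2,"roll":0},{"tx":0,"ty":0,"tz":0,"roll":0},{"tx":0,"ty":0,"tz":0,"roll":0},{"tx":0,"ty":0,"tz":0,"roll":0},{"tx":0,"ty":0,"tz":0,"roll":0},{"tx":0,"ty":0,"tz":0,"roll":0},{"tx":0,"ty":0,"tz":0,"roll":0}]'
python3 - <<'E'
from h import *
o=ctrl.get_obs();t=o['tool_pos']+R.from_rotvec(o['tool_rot']).as_matrix()@[-.0055,.0005,.175]
print('tip',t,abs(o['dq']).max())
if np.hypot(t[0]-.5273,t[1]+.318)<.004 and .076<t[2]<.086: print(ctrl.finish_job())
E
```

```text
t: 12.13
tool_pos: [0.532, -0.3159, 0.2543]
tool_rot: [3.121, 0.355, 0.0]
contact_force: [-0.2, 0.4, -1.1]
opening: 0.0253
grip_force: 59.8
tip [ 0.5267921  -0.31762865  0.07933348] 0.002368337728129985
the job is handed in; nothing more can be done
None
```

The longer pipette is out of its holder and held upright and steady, its tip about 19 mm above the open pot's rim and within 1 mm of centre by measurement; the job was handed in at about 12 s, and no verdict came back.

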